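Lay out a caster repair kit at the stock-room counter

TASK

Lay out the caster repair kit. Stand the small cardboard carton on the black mat midway between the yellow and the blue bin, with the big blue hex nut flat on the middle of its top; lay the red caster wheel flat on the counter, centred in front of the yellow bin's mouth (on the robot's side) with a gap of about two centimetres. Drop the two spacer rings into the green tube to form one flat column, the brass one at the bottom and the black one on top.

Things in the scene. Friction and masses are not known exactly. Their poses are not given: they have to be found in the camera images.
- carton: Plain brown cardboard carton with a paler strip of tape along its top, loose, standing upright. 70 mm along its own x, 50 mm along its own y, 45 mm tall, 0.18 to 0.35 kg. Origin: centre of its underside, z up. (Two much larger cartons of stock at the far edge of the counter are not part of the kit.)
- nut: Big hexagon nut, steel with a blue coating, loose, lying flat: 36 mm across flats (its own x axis, and every 60 degrees from it, is normal to a pair of flats), 42 mm across corners, 21.5 mm tall, 23 mm hole, 0.11 kg. Origin: centre of its underside, z up.
- wheel: Caster wheel with red tyre and white hub, loose, lying flat on its side: 50 mm diameter, 24 mm thick. Origin: centre of its underside, z (the wheel's axle) up.
- brass_ring: Flat yellow brass spacer ring, loose, lying flat: 40 mm outer diameter, 20 mm hole, 16 mm thick, 0.08 kg. Origin: centre of its underside, z up.
- black_ring: Flat black-coated steel spacer ring, loose, lying flat, of the same size as the brass one: 40 mm outer diameter, 20 mm hole, 16 mm thick, 0.10 kg. Origin: centre of its underside, z up.
- tube: Short upright tube of slippery green plastic, open at the top, fixed: 43 mm tall, 61 mm across its flared rim. Bore 45 mm, straight from the floor 5 mm above the counter to 39 mm, then flaring to 53 mm at the rim. No room for fingers beside a ring: hold a ring level by its upper half, start its lower half in the mouth, let go; it slides down. Origin: centre of its underside, on the counter, z up.
- mat: Black rubber mat, fixed: 136 mm (x) by 470 mm (y), 3 mm thick. The two bins stand on it, one near each end, their centres 160 mm from its origin along its y. Origin: centre of its underside, exactly midway between the two bins; x points away from the robot.
- yellow_bin: The yellow picking bin standing on the mat, fixed: 130 mm deep (x), 110 mm wide (y), 70 mm tall at the back, its low open mouth (39 mm tall, with a white label) facing the robot. Origin: centre of its underside on top of the mat, 3 mm above the counter; x points to its back, so its mouth is at x = -65 mm (the label 1.5 mm farther out; the mat ends 68 mm in front of the origin). (Bigger yellow bins at the sides of the counter are stock.)
- blue_bin: The blue picking bin standing on the mat, fixed, of the same size, axes and origin as the yellow one, at the other end of the mat.
Mind the look-alikes: they are no part of the job. Of the things that look like the tube, the smallest one is meant. Leave any pink look-alike of the yellow_bin alone.

How it is judged:
By the outcome, as a careful person would: the job done as asked, in the order asked, and still so for the second after the job is handed in, with the robot touching nothing.
It also fails if it takes over 115 s, if anything falls off the work surface, if the arm or the gripper's body presses on something with over 40 N, if the wrist force passes 120 N, or if a joint passes its speed limit or range.

ROBOT

A 7-joint arm with a two-finger parallel gripper is mounted at the origin on the work surface. World frame = base frame: x ahead of the robot, y to its left, z up, the work surface at z = 0. Lengths are in m, angles in degrees, forces in N, time in s.
With the tool pointing down it reaches from about 0.425 to 0.875 m from the base axis. Payload 4.7 kg.
Tool frame: the origin (TCP) lies at the very end of the fingers, on their centre line; the grasp point (between the pads) lies 19 mm behind it; z points along the fingers, y is the line along which they close (so a half turn about z gives the same grasp; the last joint's range is limited). The gripper opens to 87 mm and grips with 3 to 60 N. Pads are 19 mm wide; open, the fingers measure 117 mm over their backs; the gripper's body (75 mm by 190 mm) begins 51 mm behind the grasp point.
Start: joints at [-66.457, 18.392, -4.016, 83.108, 1.295, 78.541, -3.26], TCP at [0.251, 0.6, 0.223] pointing down, gripper open.
Joint ranges: [-163.93, 163.93], [-17.29, 119.83], [-79.2, 71.16], [3.27, 140.29], [-89.18, 269.18], [5.43, 117.66], [-154.24, 154.24]. Speed limits (degrees/s): [147.25, 147.25, 180, 180, 180, 180, 180].

INTERFACE

Orientations are given as [roll, pitch, yaw] about the fixed x, y, z axes, in that order (R = Rz(yaw) Ry(pitch) Rx(roll)).
In Python, from cell import telemetry, cams, env gives the robot as it stands.
- The arm moves only by the tool arm_command, never from a script. Its argument "series" is text: rows parted by semicolons, each of 5 numbers parted by spaces: the shift along the tool's x, y, z in mm, then the turn about the tool's z in rad, then the closure in counts, from 0 (fully open) to 255 (shut). A call has 1 to 20 rows; each row shifts and turns the commanded pose from where the row before left it, along the tool's axes as they then stand; what a row does not reach is not made up. A row lasts 1/12 s, in which the tool goes at most 41.7 mm and 7.16 degrees, less where a joint would pass 70% of its speed; a pose out of reach is approached as far as the arm can. A call is refused whole if a number of a shift passes 41.7 or a number of a turn 0.125, either way. A call with a gripper value outside its range is refused whole. The fingers move at their own pace and stop on an object; "squeeze" is the grip in N (left out, the last holds). Time passes only in rows, so rows that do not move let the fingers close. It gives the time, the measured TCP pose, the force, the opening and the grip force at its end, in the units of the state.
- telemetry.get_obs(): the state, without advancing time (a new reading comes with each control period).
- cams.read_camera(name): name is "scene" or "top" or "wrist"; returns the picture (480x640x3 uint8, blue, green, red); there is no depth.
- cams.calibration(name): a dict with "K" (3x3 intrinsics, pixels), "origin" and "rotation" of the camera in the world; the wrist camera has in their place "hand_eye" (4x4, takes a point from camera to tool coordinates, whose origin is the TCP and whose axes are the flange's). Camera axes: x right, y down, z forward; pixel columns grow to the right and rows downward; lengths in m; the calibration is good to about 2 mm. A picture is of the moment at which its call begins: read the wrist's pose just before it. calibration takes no time and is no camera call.
- env.sign_off(): hands the job in; it is judged then, once.
The state is a dict: "time_s": time; "qpos": joint angles; "joint_velocities": joint speeds; "effort": joint torques, N m; "tool_pos": TCP position; "tool_rot": TCP orientation; "force": force on the tool from outside, world axes, zero at the start; "wrist_torque": the same for the moment, N m; "grip_width": finger opening in m; "grasp_force": force on a finger pad.
Only numpy, scipy, OpenCV 4.12 (cv2) and the standard library are available. Lean on these libraries where they do the work, as an engineer would, in place of code of your own. Each camera call takes 0.05 s, during which the arm holds its last target. There are 200 camera calls.

## Working session

There is one attempt and no reset: what is moved stays moved. The work goes in short steps, Python scripts to look and compute and a tool call to move; the robot and the scene stay as the last step left them, time stands still between calls to the robot, and variables do not carry over. Pictures are saved under pics/ and viewed, at most 14 in all, crops included, and the job is handed in when it is done.

Besides the shell and the picture viewer there is one more tool, called after "Call:" in YAML: its name, and indented under it one key for each argument. arm_command: Moves the arm, as the interface text tells. Its arguments: {"type":"object","properties":{"series":{"type":"string"},"squeeze":{"type":"number"}},"required":["series"]}

```bash
mkdir -p pics; ls; python3 - <<'E'
from cell import telemetry,cams,env
import cv2
print(telemetry.get_obs())
for n in("scene","top"):
    cv2.imwrite(f"pics/{n}0.png",cams.read_camera(n)); print(n,cams.calibration(n))
print(cams.calibration("wrist"))
E
```

```text
pics
{'time_s': 0.0, 'qpos': array([-66.45872021,  18.4370282 ,  -4.01460984,  83.17321649,
         1.29441178,  78.54097312,  -3.26057225]), 'joint_velocities': array([ 0.02531966, -0.02080603, -0.01862285,  0.05823667,  0.10029221,
        0.05480483, -0.02745945]), 'effort': array([-2.05126685e-05, -4.91289961e+01, -4.03777175e-01, -3.12537432e+01,
       -6.38970709e-02,  4.34494636e-02,  1.78511141e-04]), 'tool_pos': array([0.25103226, 0.5989824 , 0.22149918]), 'tool_rot': array([-1.79893986e+02,  5.43154681e-03,  1.57266873e+02]), 'force': array([-0.13769011, -0.2685715 ,  0.56439493]), 'wrist_torque': array([ 0.04830874, -0.0178685 , -0.01284431]), 'grasp_force': 0.0, 'grip_width': 0.08712657580292986}
scene {'K': array([[437.551688  ,   0.        , 313.39154503],
       [  0.        , 437.551688  , 252.62663667],
       [  0.        ,   0.        ,   1.        ]]), 'origin': array([0.82678241, 0.47588476, 0.77924001]), 'rotation': array([-140.09460053,    0.57141004,  147.23760719])}
top {'K': array([[561.31102588,   0.        , 321.91826424],
       [  0.        , 561.31102588, 247.02883392],
       [  0.        ,   0.        ,   1.        ]]), 'origin': array([ 0.44241705, -0.04833862,  1.17022531]), 'rotation': array([-177.06521133,   -0.58417882,  -90.96959519])}
{'K': array([[396.98307426,   0.        , 318.60729873],
       [  0.        , 396.98307426, 236.73386025],
       [  0.        ,   0.        ,   1.        ]]), 'hand_eye': array([[-1.05225450e-03, -9.67330276e-01, -2.53517318e-01,
         6.85525225e-02],
       [ 9.99999148e-01, -1.21381299e-03,  4.80852561e-04,
        -1.01132310e-03],
       [-7.72865855e-04, -2.53516596e-01,  9.67330728e-01,
        -1.64071159e-01],
       [ 0.00000000e+00,  0.00000000e+00,  0.00000000e+00,
         1.00000000e+00]])}
```

View pics/scene0.png

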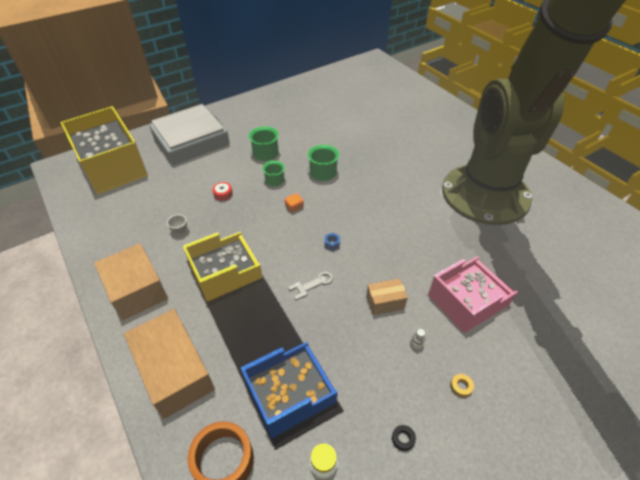

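View pics/top0.png

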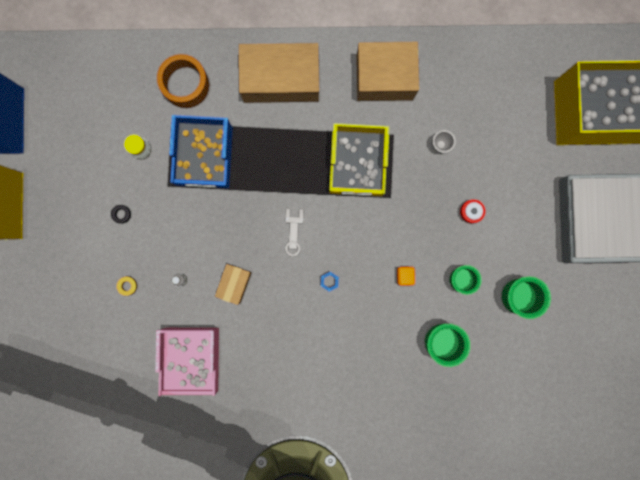

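Candidates in the top view:
- **Carton:** (233,284) is small and has tape. The stock cartons are (278,70) and (388,70), and there is an orange block at (405,276).
- **Nut:** the blue one at (329,281).
- **Wheel:** the red one at (473,211), against the grey ring at (444,142).
- **Brass ring:** (126,286), against the yellow lid at (134,145).
- **Black ring:** (121,214).
- **Tube:** (465,279) is the smallest; the others are (526,297) and (447,344).
- **Yellow bin:** (360,160), against the pink bin and the side stock bins.

```bash
cat > h.py <<'E'
import numpy as np, cv2
from scipy.spatial.transform import Rotation as Ro
from cell import telemetry,cams,env
def pose():
    o=telemetry.get_obs(); return o,np.array(o['tool_pos']),Ro.from_euler('xyz',o['tool_rot'],degrees=True).as_matrix()
def shot(n):
    o,p,R=pose(); c=cams.calibration(n); im=cams.read_camera(n)
    if n=='wrist':
        H=c['hand_eye']; return im,(c['K'],R@H[:3,3]+p,R@H[:3,:3])
    return im,(c['K'],np.array(c['origin']),Ro.from_euler('xyz',c['rotation'],degrees=True).as_matrix())
def w(cam,uv,z):
    K,o,R=cam; uv=np.atleast_2d(np.array(uv,float)); d=np.c_[uv,np.ones(len(uv))]@np.linalg.inv(K).T@R.T
    return o+d*((z-o[2])/d[:,2])[:,None]
def px(cam,P):
    K,o,R=cam; q=(np.atleast_2d(P)-o)@R@K.T; return q[:,:2]/q[:,2:]
def go(target,yaw=None):
    """tool-frame shift (mm) and turn(rad) to a world target"""
    o,p,R=pose(); t=R.T@(np.array(target)-p)*1000
    s='shift '+str(t.round(1))
    if yaw is not None:
        d=(o['tool_rot'][2]-yaw+90)%180-90; s+=' turn about tool z %.3f rad'%np.radians(d)
    print(s,'| tcp',p.round(4),np.round(o['tool_rot'],2),'t',round(o['time_s'],2))
def blobs(im,lo,hi,amin=60,roi=None):
    m=cv2.inRange(cv2.cvtColor(im,cv2.COLOR_BGR2HSV),lo,hi)
    if roi: k=np.zeros_like(m); k[roi[1]:roi[3],roi[0]:roi[2]]=255; m&=k
    c=[x for x in cv2.findContours(m,cv2.RETR_EXTERNAL,cv2.CHAIN_APPROX_NONE)[0] if cv2.contourArea(x)>amin]
    return m,sorted(c,key=cv2.contourArea,reverse=True)
E
python3 - <<'E'
from h import *
im,c=shot('top')
def f(name,lo,hi,roi,z,am=60):
    m,cs=blobs(im,lo,hi,am,roi)
    for x in cs[:2]:
        r=cv2.minAreaRect(x); b=w(c,cv2.boxPoints(r),z); q=w(c,[r[0]],z)[0]
        e=b[1]-b[0]; g=b[2]-b[1]
        print(name,np.round(r[0],1),'ctr',q[:2].round(4),'sides',np.linalg.norm(e).round(4),np.degrees(np.arctan2(e[1],e[0])).round(1),np.linalg.norm(g).round(4))
f('carton',(8,50,60),(28,255,255),(205,255,260,315),.045)
f('nut',(100,100,40),(125,255,255),(310,265,350,300),.0215)
f('wheel',(0,120,80),(8,255,255),(450,190,500,235),.024)
f('brass',(15,120,80),(35,255,255),(105,270,150,305),.016)
f('black',(0,0,0),(179,255,50),(100,195,145,230),.016)
f('tube',(50,80,40),(85,255,255),(445,260,485,298),.043)
f('ybin',(22,150,60),(35,255,255),(320,115,395,205),.073)
f('bbin',(100,150,40),(120,255,255),(160,105,240,200),.073)
f('mat',(0,0,0),(179,255,45),(160,105,400,205),.003,500)
cr=[(175,110,400,205),(205,255,260,315),(310,265,350,300),(450,190,500,235),(105,270,150,305),(100,195,145,230),(445,260,485,298)]
o=[cv2.resize(im[a[1]:a[3],a[0]:a[2]],(200,200),interpolation=cv2.INTER_CUBIC) for a in cr[1:]]
cv2.imwrite('pics/cr.png',np.vstack([np.hstack(o[:3]),np.hstack(o[3:]),cv2.resize(im[105:205,160:400],(600,200))]))
E
```

```text
carton [232.4 284.1] ctr [0.4286 0.1193] sides 0.0731 -20.5 0.0542
nut [329.5 281. ] ctr [ 0.4314 -0.0754] sides 0.0348 -91.0 0.0367
wheel [472.2 210.9] ctr [ 0.5703 -0.3714] sides 0.0511 -64.4 0.0478
brass [126.5 285.5] ctr [0.4292 0.3398] sides 0.0387 -91.0 0.0347
tube [465.5 279.5] ctr [ 0.4299 -0.3483] sides 0.0602 -46.4 0.0594
ybin [358.8 159.6] ctr [ 0.6701 -0.1363] sides 0.1386 -3.8 0.1157
bbin [200.3 151.6] ctr [0.6907 0.1759] sides 0.1374 -3.3 0.1196
mat [280.2 160.3] ctr [0.6857 0.0233] sides 0.1293 -3.1 0.2071
```

View pics/cr.png

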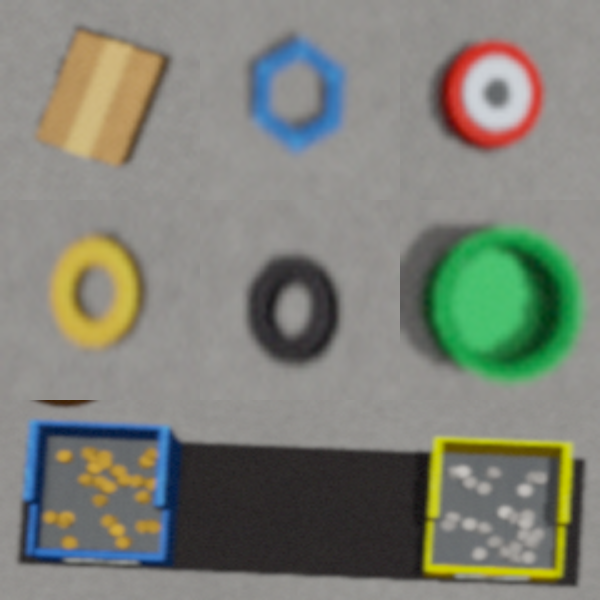

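The crops confirm the choices: taped carton, blue nut, red wheel with white hub, brass ring, black ring, smallest tube, and the two bins on the mat. First I go over the carton.

```bash
python3 -c "
from h import *
go([.4286,.1193,.16],159.5)"
```

```text
shift [-349.1 -373.9   62.3] turn about tool z -0.039 rad | tcp [0.2511 0.5991 0.2217] [-1.7992e+02  1.0000e-02  1.5727e+02] t 0.15
```

Call:
arm_command:
  series: "-25 -26.7 4.4 -0.003 0;-25 -26.7 4.4 -0.003 0;-25 -26.7 4.4 -0.003 0;-25 -26.7 4.4 -0.003 0;-25 -26.7 4.4 -0.003 0;-25 -26.7 4.4 -0.003 0;-25 -26.7 4.4 -0.003 0;-25 -26.7 4.4 -0.003 0;-25 -26.7 4.4 -0.003 0;-25 -26.7 4.4 -0.003 0;-25 -26.7 4.4 -0.003 0;-25 -26.7 4.4 -0.003 0;-25 -26.7 4.4 -0.003 0;-25 -26.7 4.4 -0.003 0;0 0 0 0 0;0 0 0 0 0"

```text
time_s: 1.48
tool_pos: [0.4392, 0.121, 0.1607]
tool_rot: [-180.0, -0.0, 159.4]
force: [0.1, 1.1, 0.1]
grip_width: 0.0868
grasp_force: 0.0
```

```bash
cat >> h.py <<'E'
def look(cs,name=None):
    pass
def meas(name,lo,hi,z,roi=None,am=300,near=None):
    im,c=shot('wrist'); m,cs=blobs(im,lo,hi,am,roi)
    for x in cs[:3]:
        h=cv2.convexHull(x); r=cv2.minAreaRect(h); b=w(c,cv2.boxPoints(r),z)[:,:2]; e=b[1]-b[0]; g=b[2]-b[1]
        el=cv2.fitEllipse(x)
        print(name,'rect',np.round(r[0]),w(c,[r[0]],z)[0,:2].round(4),'ell',w(c,[el[0]],z)[0,:2].round(4),'sides %.4f@%.1f %.4f'%(np.linalg.norm(e),np.degrees(np.arctan2(e[1],e[0])),np.linalg.norm(g)))
    return im,c,cs
E
python3 - <<'E'
from h import *
im,c,cs=meas('carton',(8,50,60),(28,255,255),.045)
cv2.imwrite('pics/w1.png',im); go([.4286,.1193,.015],159.5)
E
```

```text
carton rect [313. 216.] [0.4275 0.1206] ell [0.4273 0.1208] sides 0.0494@69.3 0.0748
carton rect [461. 382.] [0.5974 0.1835] ell [0.6533 0.3328] sides 0.2841@69.5 0.0190
carton rect [588. 108.] [0.4233 0.3198] ell [0.4237 0.3201] sides 0.0430@69.3 0.0358
shift [  8.1  -7.  145.8] turn about tool z 0.001 rad | tcp [0.4387 0.1229 0.1608] [ 1.7998e+02 -4.0000e-02  1.5957e+02] t 1.53
```

View pics/w1.png

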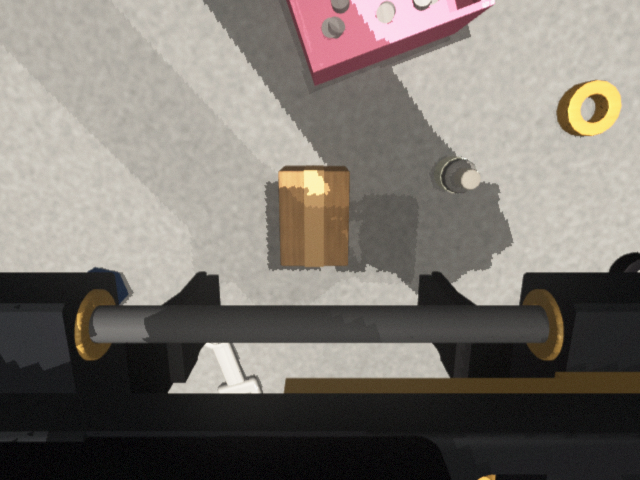

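Call:
arm_command:
  series: "8 -6 20 0 0;0 0 32 0 0;0 0 32 0 0;0 0 32 0 0;0 0 20 0 0;0 0 10 0 0;0 0 0 0 0;0 0 0 0 255;0 0 0 0 255;0 0 0 0 255;0 0 0 0 255;0 0 0 0 255;0 0 0 0 255"
  squeeze: 25

```text
time_s: 2.62
tool_pos: [0.4297, 0.1205, 0.0156]
tool_rot: [179.9, 0.0, 159.7]
force: [-0.3, 0.4, 0.0]
grip_width: 0.0549
grasp_force: 0.0
```

```bash
python3 -c "
from h import *
go([.62,.03,.16],176.2)
print(telemetry.get_obs()['grip_width'],telemetry.get_obs()['grasp_force'])"
```

```text
shift [-209.9  -18.6 -144.3] turn about tool z -0.289 rad | tcp [0.4297 0.1205 0.0156] [1.7994e+02 4.0000e-02 1.5966e+02] t 2.62
0.05489547412746946 0.0
```

Call:
arm_command:
  series: "0 0 0 0 255;0 0 0 0 255;0 0 0 0 255;0 0 -10 0 255;0 0 -30 0 255;0 0 -40 -0.096 255;0 0 -40 -0.096 255;0 0 -40 -0.097 255;-37 -10 0 0 255;-37 -10 0 0 255;-37 -10 0 0 255;-37 -10 0 0 255;-37 -10 0 0 255;-37 -10 0 0 255;-37 -10 0 0 255;-37 -10 0 0 255;0 0 0 0 255;0 0 0 0 255"
  squeeze: 25

```text
time_s: 4.12
tool_pos: [0.7192, 0.019, 0.1717]
tool_rot: [-179.8, -0.3, 176.1]
force: [-0.2, 0.4, -3.2]
grip_width: 0.0496
grasp_force: 25.0
```

```bash
python3 - <<'E'
from h import *
im,c,cs=meas('carton',(8,50,60),(28,255,255),.2)
cv2.imwrite('pics/w2.png',im); np.savez('w2.npz',im=im,K=c[0],o=c[1],R=c[2]); o=pose()[0]; print(o['grip_width'],o['grasp_force'],o['force'])
go([.683,.021,.16],176.2)
E
```

```text
carton rect [255. 234.] [ 0.6834 -0.0021] ell [0.6773 0.0032] sides 0.0574@138.8 0.1008
carton rect [409. 368.] [0.7406 0.0516] ell [0.741  0.0479] sides 0.1731@86.1 0.0226
carton rect [ 80. 185.] [ 0.6621 -0.0602] ell [ 0.6617 -0.0557] sides 0.0656@164.4 0.0518
0.04988494991620524 24.994104264769703 [-0.39304645  0.31046696 -2.63021382]
shift [35.3 -1.7 13.1] turn about tool z -0.001 rad | tcp [0.7184 0.0204 0.173 ] [-179.92   -0.23  176.17] t 4.17
```

View pics/w2.png

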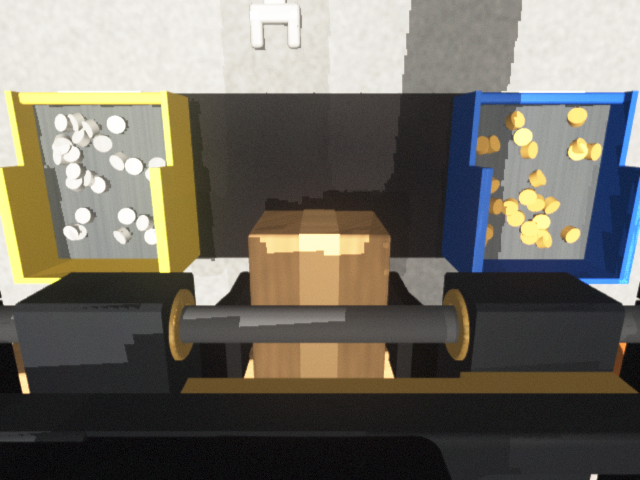

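Wrist view: mat between rows 93 and 258, yellow bin's inner wall foot near column 190–200, blue bin's near 443–453; carton held square.

```bash
python3 - <<'E'
from h import *
d=np.load('w2.npz'); im=d['im']; c=(d['K'],d['o'],d['R'])
hsv=cv2.cvtColor(im,cv2.COLOR_BGR2HSV)
m=((hsv[...,2]<75)&(hsv[...,1]<90))
L=[];Rr=[]
for v in range(110,200,5):
    a=320
    while m[v,a]or m[v,a-3]: a-=1
    b=320
    while m[v,b]or m[v,b+3]: b+=1
    L.append(w(c,[(a+.5,v)],.003)[0]);Rr.append(w(c,[(b-.5,v)],.003)[0])
L=np.array(L);Rr=np.array(Rr)
F=[];B=[]
for u in range(215,430,10):
    t=150
    while m[t,u] or m[t-3,u]: t-=1
    F.append(w(c,[(u,t+.5)],.003)[0])
    if u<240 or u>400:
        t=150
        while m[t,u] or m[t+3,u]: t+=1
        B.append(w(c,[(u,t-.5)],.003)[0])
F=np.array(F);B=np.array(B)
for n,P,ax in(('Y',L,0),('B',Rr,0),('F',F,1),('K',B,1)):
    k=np.polyfit(P[:,ax],P[:,1-ax],1); print(n,P.mean(0).round(4),'slope deg',np.degrees(np.arctan(k[0])).round(2),'rms',np.std(P[:,1-ax]-np.polyval(k,P[:,ax])).round(4))
th=np.radians(-3.7); ex=np.array([np.cos(th),np.sin(th)]); ey=np.array([-ex[1],ex[0]])
for t in(L,Rr): print('ey',(t[:,:2]@ey).mean())
for t in(F,B): print('ex',(t[:,:2]@ex).mean())
y=((L[:,:2]@ey).mean()+(Rr[:,:2]@ey).mean())/2; x=((F[:,:2]@ex).mean()+(B[:,:2]@ex).mean())/2
print('mat origin',x*ex+y*ey); 
E
```

```text
Y [ 0.6588 -0.0773  0.003 ] slope deg -15.43 rms 0.0047
B [0.673  0.1278 0.003 ] slope deg -3.97 rms 0.0002
F [0.6213 0.0253 0.003 ] slope deg 2.37 rms 0.0034
K [0.7547 0.0162 0.003 ] slope deg 4.01 rms 0.0003
ey -0.03464387313034361
ey 0.17097269362369372
ex 0.6184060109014647
ex 0.7520960490081778
mat origin [0.68822151 0.0238015 ]
```

```bash
python3 - <<'E'
from h import *
d=np.load('w2.npz'); im=d['im']; c=(d['K'],d['o'],d['R'])
hsv=cv2.cvtColor(im,cv2.COLOR_BGR2HSV)
th=np.radians(-3.95); ex=np.array([np.cos(th),np.sin(th)]); ey=np.array([-ex[1],ex[0]])
P=[];F=[]
for v in range(110,250,10):
    u=max(u for u in range(150,240) if hsv[v,u,1]>130 and hsv[v,u,2]>40); P.append(w(c,[(u+.5,v)],.003)[0,:2]@ey)
for u in range(215,430,15):
    v=min(v for v in range(70,130) if hsv[v,u,2]<52); F.append(w(c,[(u,v)],.003)[0,:2]@ex)
print(np.round(P,4),np.round(F,4))
E
```

```text
Traceback (most recent call last):
ValueError: min() iterable argument is empty
```

```bash
python3 - <<'E'
from h import *
d=np.load('w2.npz'); im=d['im']; c=(d['K'],d['o'],d['R'])
hsv=cv2.cvtColor(im,cv2.COLOR_BGR2HSV)
th=np.radians(-3.95); ex=np.array([np.cos(th),np.sin(th)]); ey=np.array([-ex[1],ex[0]])
P=[];F=[]
for v in range(110,250,10):
    u=max(u for u in range(150,240) if hsv[v,u,1]>130 and hsv[v,u,2]>40); P.append(w(c,[(u+.5,v)],.003)[0,:2]@ey)
g=im[80:110].astype(float).sum(2)
for u in range(215,430,15):
    v=80+np.argmin(np.diff(cv2.GaussianBlur(g,(1,3),0)[:,u]))+.5; F.append(w(c,[(u,v)],.003)[0,:2]@ex)
print(np.round(P,4),np.round(F,4))
E
```

```text
[-0.0372 -0.037  -0.0369 -0.0367 -0.0373 -0.0371 -0.037  -0.0368 -0.0366
 -0.0364 -0.0371 -0.0369 -0.0367 -0.0374] [0.6157 0.6157 0.6157 0.6157 0.6157 0.6157 0.6157 0.6157 0.6157 0.6157
 0.6157 0.6157 0.6157 0.6158 0.6158]
```

```bash
python3 - <<'E'
from h import *
d=np.load('w2.npz'); im=d['im']; c=(d['K'],d['o'],d['R'])
g=im[200:262,300:340].astype(int).mean((1,2)); print((g).round().astype(int))
for v in (212,235,252): print(v,w(c,[(319,v)],.202)[0].round(4),w(c,[(319,v)],.157)[0].round(4))
go([.6869,.0211,.0195],176.05)
E
```

```text
[ 38  38  38  38  38  38  38  39  42  61  81  92  96  97  96  94  94  94
  95  96  97  99 101 104 104 102 100  99 100 104 103 102 100 132 226 238
 239 238 239 239 239 238 238 238 238 238 238 238 238 238 231 210 195 192
 192 178 164 162 162 162 162 161]
212 [0.6769 0.0211 0.202 ] [0.6855 0.0204 0.157 ]
235 [0.685  0.0205 0.202 ] [0.6963 0.0197 0.157 ]
252 [0.6912 0.0201 0.202 ] [0.7046 0.0191 0.157 ]
shift [ 30.9  -1.2 153.6] turn about tool z 0.002 rad | tcp [0.7184 0.0204 0.173 ] [-179.92   -0.23  176.17] t 4.17
```

Call:
arm_command:
  series: "16 -0.6 10 0 255;16 -0.6 30 0 255;0 0 38 0 255;0 0 38 0 255;0 0 25 0 255;0 0 9 0 255;0 0 2 0 255;0 0 0 0 255;0 0 1.5 0 255;0 0 0 0 255"

```text
time_s: 5.0
tool_pos: [0.6891, 0.022, 0.0241]
tool_rot: [179.9, 0.2, 176.2]
force: [-0.0, -0.2, -2.7]
grip_width: 0.0496
grasp_force: 25.0
```

```bash
python3 -c "
from h import *
go([.6869,.0211,.0185],176.05)"
```

```text
shift [ 2.2 -1.   5.6] turn about tool z 0.003 rad | tcp [0.6891 0.022  0.0241] [179.95   0.24 176.24] t 5.0
```

Call:
arm_command:
  series: "3 -1 3 0 255;0 0 2 0 255;0 0 0.5 0 255;0 0 0 0 255;0 0 0 0 255"

```text
time_s: 5.42
tool_pos: [0.6849, 0.0209, 0.0184]
tool_rot: [180.0, 0.1, 176.2]
force: [-3.3, 1.4, 6.7]
grip_width: 0.05
grasp_force: 25.0
```

Call:
arm_command:
  series: "0 0 0 0 0;0 0 0 0 0;0 0 0 0 0;0 0 0 0 0;0 0 -5 0 0;0 0 -35 0 0;0 0 -41 0 0;0 0 -41 0 0;35.2 -16.1 0 -0.009 0;35.2 -16.1 0 -0.009 0;35.2 -16.1 0 -0.009 0;35.2 -16.1 0 -0.009 0;35.2 -16.1 0 -0.009 0;35.2 -16.1 0 -0.009 0;35.2 -16.1 0 -0.009 0;0 0 0 0 0;0 0 0 0 0"

```text
time_s: 6.83
tool_pos: [0.4327, -0.0826, 0.1386]
tool_rot: [179.9, 0.1, 179.7]
force: [0.4, 0.3, 1.1]
grip_width: 0.0869
grasp_force: 0.0
```

```bash
python3 - <<'E'
from h import *
im,c,cs=meas('nut',(100,100,40),(125,255,255),.0215)
x=cs[0]; P=w(c,cv2.convexHull(x)[:,0],.0215)[:,:2].astype(np.float32)
# widths by direction
for a in range(0,180,10):
    d=np.array([np.cos(np.radians(a)),np.sin(np.radians(a))]); s=P@d; print(a,round(float(s.max()-s.min())*1000,1),end='; ')
cv2.imwrite('pics/w3.png',np.hstack([im[60:300,160:480],cams.read_camera('top')[120:360,160:480]])); go([.4314,-.0754,.004],180)
E
```

```text
nut rect [328. 227.] [ 0.4308 -0.0761] ell [ 0.4306 -0.0762] sides 0.0370@146.8 0.0406
0 42.6; 10 41.8; 20 39.8; 30 39.4; 40 41.0; 50 41.5; 60 40.9; 70 39.3; 80 37.1; 90 36.4; 100 38.9; 110 40.3; 120 40.4; 130 39.6; 140 38.2; 150 38.4; 160 41.0; 170 42.4; shift [  3.9   6.2 134.7] turn about tool z -0.003 rad | tcp [ 0.4349 -0.0817  0.1388] [1.7996e+02 1.3000e-01 1.7984e+02] t 6.93
```

View pics/w3.png

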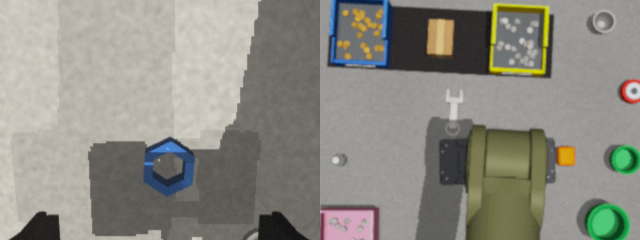

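Call:
arm_command:
  series: "3.4 5.9 20 0.04 0;0 0 36 0 0;0 0 36 0 0;0 0 25 0 0;0 0 12 0 0;0 0 4 0 0;0 0 1 0 0;0 0 0 0 255;0 0 0 0 255;0 0 0 0 255;0 0 0 0 255;0 0 0 0 255;0 0 0 0 255;0 0 0 0 255;0 0 0 0 255;0 0 0 0 255;0 0 0 0 255;0 0 0 0 255;0 0 0 0 255"
  squeeze: 20

```text
time_s: 8.52
tool_pos: [0.4304, -0.076, 0.004]
tool_rot: [180.0, -0.0, 177.6]
force: [0.3, 0.8, 2.6]
grip_width: 0.0354
grasp_force: 19.9
```

```bash
python3 - <<'E'
from h import *
go([.6866,.0211,.12],176.05)
E
```

```text
shift [-251.8  107.9 -116. ] turn about tool z 0.026 rad | tcp [ 0.4304 -0.076   0.004 ] [179.99  -0.   177.55] t 8.52
```

Call:
arm_command:
  series: "0 0 -20 0 255;0 0 -41 0.013 255;0 0 -41 0.013 255;0 0 -41 0 255;-33.6 13.1 0 0 255;-33.6 13.1 0 0 255;-33.6 13.1 0 0 255;-33.6 13.1 0 0 255;-33.6 13.1 0 0 255;-33.6 13.1 0 0 255;-33.6 13.1 0 0 255;-33.6 13.1 0 0 255;-33.6 13.1 0 0 255;0 0 0 0 255;0 0 0 0 255;0 0 0 0 255"

```text
time_s: 9.85
tool_pos: [0.7394, 0.02, 0.1456]
tool_rot: [-179.9, -0.1, 176.0]
force: [-0.5, -0.5, -1.4]
grip_width: 0.0362
grasp_force: 19.9
```

```bash
python3 - <<'E'
from h import *
im,c,cs=meas('carton',(8,50,60),(22,255,255),.048,(220,60,420,300))
cv2.imwrite('pics/w4.png',im[:320]); np.savez('w4.npz',im=im,K=c[0],o=c[1],R=c[2])
im,c,cs=meas('nut',(100,100,40),(125,255,255),.16,(220,100,420,300))
go([.686,.0211,.12],176.05)
E
```

```text
carton rect [314. 142.] [0.6759 0.0207] ell [0.6777 0.0194] sides 0.1014@170.0 0.1012
nut rect [319. 276.] [0.726  0.0196] ell [0.7283 0.0193] sides 0.0365@85.9 0.0201
shift [53.3 -2.2 27.3] turn about tool z -0.001 rad | tcp [0.7393 0.0195 0.1473] [-1.7999e+02 -1.0000e-02  1.7597e+02] t 9.95
```

View pics/w4.png

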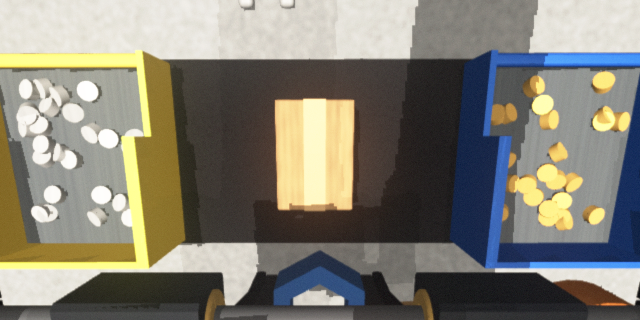

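Carton stands square at columns 276–354, rows 98–211, midway between bins (185 / 455 at the base); nut held at (319,280).

```bash
python3 - <<'E'
from h import *
d=np.load('w4.npz'); c=(d['K'],d['o'],d['R'])
P=w(c,[(276,98.5),(354.5,98.5),(275.5,211),(354,211)],.048); print(P.round(4),P.mean(0).round(4))
print('nut tip: half 42/2 from', w(c,[(319,252)],.1473+.0175)[0], w(c,[(319,252)],.1473-.004)[0])
ctr=P.mean(0); go([ctr[0],ctr[1],.053],176)
E
```

```text
[[ 0.6479 -0.0014  0.048 ]
 [ 0.6513  0.0476  0.048 ]
 [ 0.719  -0.0086  0.048 ]
 [ 0.7227  0.0439  0.048 ]] [0.6852 0.0204 0.048 ]
nut tip: half 42/2 from [0.71453287 0.02088971 0.1648    ] [0.72099509 0.0204417  0.1433    ]
shift [54.  -2.9 94.3] turn about tool z -0.000 rad | tcp [0.7393 0.0195 0.1473] [-1.7999e+02 -1.0000e-02  1.7597e+02] t 9.95
```

Call:
arm_command:
  series: "27 -1.5 0 0 255;28.2 -1.4 5 0 255;0 0 30 0 255;0 0 30 0 255;0 0 18 0 255;0 0 7 0 255;0 0 2 0 255;0 0 1 0 255;0 0 0 0 255"

```text
time_s: 10.7
tool_pos: [0.6859, 0.0214, 0.0558]
tool_rot: [180.0, 0.2, 176.0]
force: [0.5, -0.0, -0.5]
grip_width: 0.0357
grasp_force: 19.9
```

Call:
arm_command:
  series: "1.5 -0.7 1.5 0 255;0 0 1 0 255;0 0 0.5 0 255;0 0 0 0 255"

```text
time_s: 11.03
tool_pos: [0.6839, 0.0209, 0.0521]
tool_rot: [180.0, 0.1, 176.1]
force: [-1.3, -0.6, 4.3]
grip_width: 0.0355
grasp_force: 19.9
```

Call:
arm_command:
  series: "0 0 0 0 0;0 0 0 0 0;0 0 0 0 0;0 0 0 0 0;0 0 0 0 0;0 0 -5 0 0;0 0 -35 0 0;0 0 -40 0 0;0 0 -20 0 0;8.6 -39.9 0 0 0;8.6 -39.9 0 0 0;8.6 -39.9 0 0 0;8.6 -39.9 0 0 0;8.6 -39.9 0 0 0;8.6 -39.9 0 0 0;8.6 -39.9 0 0 0;8.6 -39.9 0 0 0;8.6 -39.9 0 0 0;8.6 -39.9 0 0 0"

```text
time_s: 12.62
tool_pos: [0.5695, -0.3728, 0.1516]
tool_rot: [180.0, 0.0, 176.1]
force: [0.0, -0.5, 0.1]
grip_width: 0.0868
grasp_force: 0.0
```

Call:
arm_command:
  series: "0 0 0 0 0;0 0 0 0 0"

```text
time_s: 12.78
tool_pos: [0.5675, -0.3755, 0.1515]
tool_rot: [-179.9, -0.0, 175.6]
force: [0.2, 0.3, 0.5]
grip_width: 0.0873
grasp_force: 0.0
```

```bash
python3 - <<'E'
from h import *
im,c,cs=meas('wheel',(0,120,60),(8,255,255),.024,(100,0,540,300))
t=cams.read_camera('top')
cv2.imwrite('pics/w5.png',np.hstack([cv2.resize(im,(400,300)),cv2.resize(t[100:250,160:360],(400,300),interpolation=cv2.INTER_CUBIC)]))
go([.5703,-.3714,.006],176.05)
E
```

```text
wheel rect [321. 230.] [ 0.5698 -0.3753] ell [ 0.5698 -0.3755] sides 0.0513@166.6 0.0479
shift [  0.3  -1.3 145. ] turn about tool z 0.000 rad | tcp [ 0.5707 -0.3702  0.151 ] [1.7993e+02 3.0000e-02 1.7608e+02] t 12.88
```

View pics/w5.png

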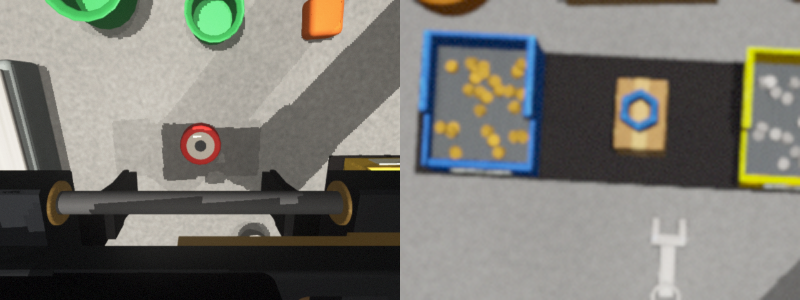

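Call:
arm_command:
  series: "-1 -0.5 30 0 0;0 0 40 0 0;0 0 40 0 0;0 0 25 0 0;0 0 8 0 0;0 0 2.5 0 0;0 0 0 0 0;0 0 0 0 255;0 0 0 0 255;0 0 0 0 255;0 0 0 0 255;0 0 0 0 255;0 0 0 0 255;0 0 0 0 255;0 0 0 0 255;0 0 0 0 255"
  squeeze: 20

```text
time_s: 14.22
tool_pos: [0.5713, -0.3722, 0.0059]
tool_rot: [-180.0, 0.0, 176.0]
force: [-0.5, 0.5, 2.6]
grip_width: 0.0496
grasp_force: 20.0
```

```bash
python3 - <<'E'
from h import *
print(pose()[0]['grip_width'],pose()[0]['grasp_force']);go([.5652,-.1309,.1],176.05)
E
```

```text
0.049555926048779585 20.000258088111877
shift [ 22.6 240.3 -94.3] turn about tool z -0.000 rad | tcp [ 0.5713 -0.3722  0.0059] [-1.7996e+02  3.0000e-02  1.7605e+02] t 14.22
```

Call:
arm_command:
  series: "0 0 -20 0 255;0 0 -40 0 255;3.2 34.3 0 0 255;3.2 34.3 0 0 255;3.2 34.3 0 0 255;3.2 34.3 0 0 255;3.2 34.3 0 0 255;3.2 34.3 0 0 255;3.2 34.3 0 0 255;0 0 0 0 255;0 0 0 0 255;0 0 25 0 255;0 0 22 0 255;0 0 8 0 255;0 0 0 0 255;0 0 0 0 255"

```text
time_s: 15.55
tool_pos: [0.565, -0.1318, 0.0105]
tool_rot: [-180.0, -0.0, 176.0]
force: [0.7, -0.2, -0.1]
grip_width: 0.0498
grasp_force: 20.0
```

```bash
python3 - <<'E'
from h import *
print(pose()[0]['grip_width'],pose()[0]['grasp_force']);go([.5652,-.1309,.0065],176.05)
E
```

```text
0.04980788635704422 19.99968409538269
shift [-0.1  0.9  4. ] turn about tool z -0.002 rad | tcp [ 0.565  -0.1318  0.0105] [-1.7996e+02 -4.0000e-02  1.7596e+02] t 15.55
```

Call:
arm_command:
  series: "0 0.9 3 0 255;0 0 1.3 0 255;0 0 0 0 255;0 0 0 0 255"

```text
time_s: 15.88
tool_pos: [0.5658, -0.1297, 0.0068]
tool_rot: [180.0, 0.1, 176.1]
force: [-0.8, -0.6, -1.2]
grip_width: 0.0493
grasp_force: 20.0
```

Call:
arm_command:
  series: "0 0 0 0 0;0 0 0 0 0;0 0 0 0 0;0 0 0 0 0;0 0 0 0 0;0 0 -5 0 0;0 0 -35 0 0;0 0 -40 0 0;0 0 -40 0 0;0 0 -25 0 0;0 0 0 0 0;0 0 0 0 0"

```text
time_s: 16.88
tool_pos: [0.5666, -0.1299, 0.1534]
tool_rot: [180.0, 0.2, 176.1]
force: [-0.1, 0.3, -0.9]
grip_width: 0.0872
grasp_force: 0.0
```

```bash
python3 - <<'E'
from h import *
im,c,cs=meas('wheel',(0,120,60),(8,255,255),.024,(100,0,540,300))
cv2.imwrite('pics/w6.png',im)
go([.4292,.3398,.12],176.05)
E
```

```text
wheel rect [319. 223.] [ 0.5645 -0.1304] ell [ 0.5646 -0.1305] sides 0.0474@86.0 0.0513
shift [168.1 458.9  31.7] turn about tool z 0.000 rad | tcp [ 0.5654 -0.1295  0.1516] [1.7997e+02 5.0000e-02 1.7606e+02] t 16.93
```

View pics/w6.png

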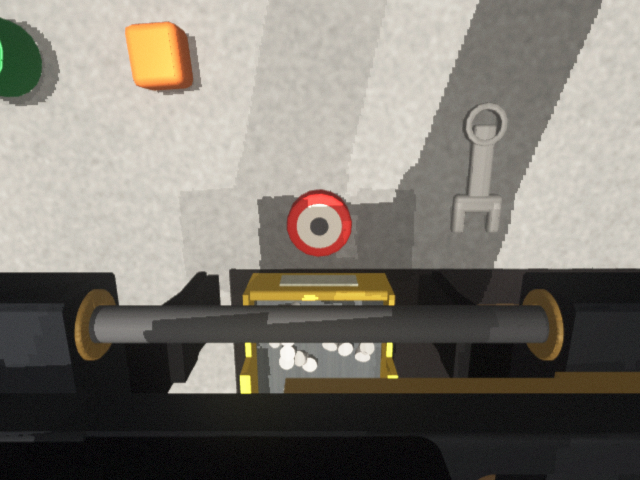

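Wheel is centred at (319,223) in front of the label (319,281). Next is the brass ring.

Call:
arm_command:
  series: "14 38.2 0 0 0;14 38.2 0 0 0;14 38.2 0 0 0;14 38.2 0 0 0;14 38.2 0 0 0;14 38.2 0 0 0;14 38.2 0 0 0;14 38.2 0 0 0;14 38.2 0 0 0;14 38.2 0 0 0;14 38.2 0 0 0;14 38.2 0 0 0;0 0 0 0 0;0 0 0 0 0;0 0 0 0 0;0 0 0 0 0"

```text
time_s: 18.27
tool_pos: [0.4296, 0.3371, 0.1502]
tool_rot: [-179.9, -0.1, 175.9]
force: [-0.9, -0.4, -0.2]
grip_width: 0.0868
grasp_force: 0.0
```

```bash
python3 - <<'E'
from h import *
im,c,cs=meas('brass',(15,110,60),(35,255,255),.016,(100,0,540,300))
go([.4292,.3398,.008],176.05)
E
```

```text
brass rect [325. 224.] [0.4286 0.3408] ell [0.4286 0.341 ] sides 0.0379@85.9 0.0402
shift [  0.8   2.9 142.5] turn about tool z -0.003 rad | tcp [0.4299 0.3371 0.1505] [-1.7992e+02 -3.0000e-02  1.7589e+02] t 18.32
```

Call:
arm_command:
  series: "0.7 3.4 30 0 0;0 0 40 0 0;0 0 40 0 0;0 0 22 0 0;0 0 7.5 0 0;0 0 2 0 0;0 0 0 0 0;0 0 0 0 255;0 0 0 0 255;0 0 0 0 255;0 0 0 0 255;0 0 0 0 255;0 0 0 0 255;0 0 0 0 255;0 0 0 0 255;0 0 0 0 255;0 0 0 0 255;0 0 0 0 255;0 0 0 0 255"
  squeeze: 15

```text
time_s: 19.9
tool_pos: [0.4288, 0.3426, 0.0097]
tool_rot: [-180.0, -0.0, 176.1]
force: [-0.3, 0.1, 1.1]
grip_width: 0.0389
grasp_force: 15.0
```

```bash
python3 - <<'E'
from h import *
print(pose()[0]['grip_width'],pose()[0]['grasp_force']);go([.4599,-.3483,.13],176.05)
E
```

```text
0.038891987397066924 15.00014437828213
shift [ -78.5 -687.1 -120.3] turn about tool z 0.000 rad | tcp [0.4288 0.3426 0.0097] [-180.     -0.    176.06] t 19.9
```

Call:
arm_command:
  series: "0 0 -20 0 255;0 0 -41 0 255;0 0 -40 0 255;0 0 -40 0 255;-5.2 -40.4 0 0 255;-5.2 -40.4 0 0 255;-5.2 -40.4 0 0 255;-5.2 -40.4 0 0 255;-5.2 -40.4 0 0 255;-5.2 -40.4 0 0 255;-5.2 -40.4 0 0 255;-5.2 -40.4 0 0 255;-5.2 -40.4 0 0 255;-5.2 -40.4 0 0 255;-5.2 -40.4 0 0 255;-5.2 -40.4 0 0 255"

```text
time_s: 21.23
tool_pos: [0.4573, -0.1472, 0.1508]
tool_rot: [179.9, 0.1, 176.1]
force: [1.3, -0.5, -1.3]
grip_width: 0.0387
grasp_force: 15.0
```

Call:
arm_command:
  series: "-5.2 -40.4 0 0 255;-5.2 -40.4 0 0 255;-5.2 -40.4 0 0 255;-5.2 -40.4 0 0 255;-5.2 -40.4 0 0 255;0 0 0 0 255;0 0 0 0 255;0 0 0 0 255;0 0 0 0 255;0 0 0 0 255"

```text
time_s: 22.07
tool_pos: [0.4706, -0.3466, 0.1507]
tool_rot: [179.9, 0.0, 176.2]
force: [0.1, -0.4, -1.1]
grip_width: 0.0388
grasp_force: 15.0
```

```bash
python3 - <<'E'
from h import *
print(pose()[0]['grip_width'],pose()[0]['grasp_force'])
im,c,cs=meas('tube',(50,80,30),(85,255,255),.043,(100,0,600,320))
cv2.imwrite('pics/w7.png',im[:340]); np.savez('w7.npz',im=im,K=c[0],o=c[1],R=c[2])
meas('ring',(15,110,60),(35,255,255),.155,(200,150,440,300))
go([.4299,-.3483,.13],176.05)
E
```

```text
0.038812061623234806 14.999867440201342
tube rect [150. 129.] [ 0.3921 -0.454 ] ell [ 0.3938 -0.46  ] sides 0.0915@168.2 0.0625
tube rect [308. 176.] [ 0.4296 -0.3515] ell [ 0.4298 -0.3513] sides 0.0576@86.2 0.0589
tube rect [367.  20.] [ 0.3366 -0.3084] ell [ 0.3344 -0.3115] sides 0.0698@86.2 0.0224
ring rect [318. 274.] [ 0.4602 -0.3472] ell [ 0.4623 -0.3472] sides 0.0382@86.1 0.0222
shift [40.5 -4.  20.8] turn about tool z 0.003 rad | tcp [ 0.4706 -0.347   0.1509] [1.7994e+02 6.0000e-02 1.7621e+02] t 22.17
```

View pics/w7.png

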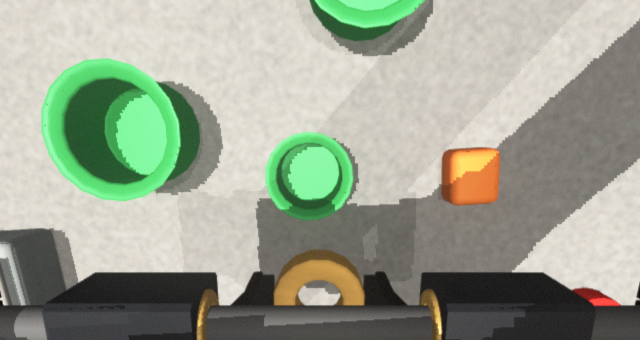

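```bash
python3 - <<'E'
from h import *
d=np.load('w7.npz'); im=d['im']; c=(d['K'],d['o'],d['R'])
m,cs=blobs(im,(15,110,60),(35,255,255),300,(200,150,440,300))
v=cs[0][:,0,1].min(); u=cs[0][cs[0][:,0,1]==v][:,0,0].mean(); print(u,v,w(c,[(u,v)],.1412)[0],w(c,[(u,v)],.1572)[0])
m,cs=blobs(im,(40,40,20),(90,255,255),300,(240,110,380,240))
x=cs[0][:,0]; print(x.min(0),x.max(0)); print(w(c,[((x[:,0].min()+x[:,0].max()+1)/2,(x[:,1].min()+x[:,1].max()+1)/2)],.043))
E
```

```text
318.1764705882353 250 [ 0.45342905 -0.34665769  0.1412    ] [ 0.44865246 -0.34635496  0.1572    ]
[265 131] [353 220]
[[ 0.42995388 -0.35087922  0.043     ]]
```

Call:
arm_command:
  series: "21 -3.2 0 0 255;21.3 -3.2 0 0 255;0 0 30 0 255;0 0 35 0 255;0 0 18 0 255;0 0 8 0 255;0 0 0 0 255;0 0 0 0 255;0 0 0 0 255"

```text
time_s: 22.92
tool_pos: [0.4283, -0.3528, 0.0612]
tool_rot: [-179.9, 0.1, 176.1]
force: [0.4, -0.1, -0.6]
grip_width: 0.0387
grasp_force: 15.0
```

```bash
python3 - <<'E'
from h import *
go([.428,-.3505,.0455],176.05)
E
```

```text
shift [ 0.5  2.3 15.7] turn about tool z 0.001 rad | tcp [ 0.4283 -0.3528  0.0612] [-1.7993e+02  1.4000e-01  1.7609e+02] t 22.92
```

Call:
arm_command:
  series: "0.3 1.8 5 0 255;0 0 5 0 255;0 0 4 0 255;0 0 1.5 0 255;0 0 0 0 255;0 0 0 0 255"

```text
time_s: 23.42
tool_pos: [0.4273, -0.3502, 0.0442]
tool_rot: [180.0, 0.0, 176.1]
force: [1.8, 0.4, -1.0]
grip_width: 0.0391
grasp_force: 15.0
```

Call:
arm_command:
  series: "0 0 0 0 73;0 0 0 0 73;0 0 0 0 73;0 0 0 0 73;0 0 0 0 73;0 0 -10 0 73;0 0 -35 0 73;0 0 -40 0 73;-20 0 -20 0 73;-20 0 0 0 73;0 0 0 0 73;0 0 0 0 73"

```text
time_s: 24.42
tool_pos: [0.4676, -0.3528, 0.1497]
tool_rot: [-180.0, 0.0, 176.1]
force: [0.6, -0.4, -0.1]
grip_width: 0.0622
grasp_force: 0.0
```

```bash
python3 - <<'E'
from h import *
im,c=shot('wrist')
q=px(c,[[.4299,-.3505,.043]])[0].astype(int); print(q)
cv2.imwrite('pics/w8.png',cv2.resize(im[max(q[1]-70,0):q[1]+70,q[0]-100:q[0]+100],(500,350),interpolation=cv2.INTER_CUBIC))
t,ct=shot('top')
m,cs=blobs(t,(0,0,0),(179,255,55),60,(100,195,145,230))
for x in cs: e=cv2.fitEllipse(x); print('black',e, w(ct,[e[0]],.016)[0])
go([.55,.34,.15],176.05)
E
```

```text
[319 179]
shift [-36.  697.3  -1. ] turn about tool z -0.001 rad | tcp [ 0.4655 -0.3531  0.1488] [ 1.7998e+02 -9.0000e-02  1.7601e+02] t 24.52
```

View pics/w8.png

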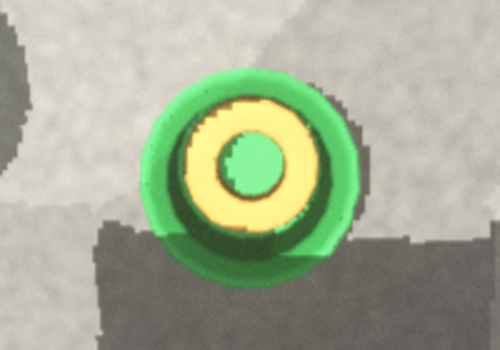

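Brass lies flat on the tube's floor. Next is the black ring.

```bash
python3 - <<'E'
from h import *
c=cams.calibration('top'); ct=(c['K'],np.array(c['origin']),Ro.from_euler('xyz',c['rotation'],degrees=True).as_matrix())
q=w(ct,[(121,213.5)],.016)[0]; print(q); go([q[0],q[1],.15],176.05)
E
```

```text
[0.57724599 0.3511578  0.016     ]
shift [-62.4 710.4  -1.1] turn about tool z -0.001 rad | tcp [ 0.4655 -0.3531  0.1488] [ 1.7998e+02 -9.0000e-02  1.7601e+02] t 24.52
```

Call:
arm_command:
  series: "-3.5 39.5 0 0 0;-3.5 39.5 0 0 0;-3.5 39.5 0 0 0;-3.5 39.5 0 0 0;-3.5 39.5 0 0 0;-3.5 39.5 0 0 0;-3.5 39.5 0 0 0;-3.5 39.5 0 0 0;-3.5 39.5 0 0 0;-3.5 39.5 0 0 0;-3.5 39.5 0 0 0;-3.5 39.5 0 0 0;-3.5 39.5 0 0 0;-3.5 39.5 0 0 0;-3.5 39.5 0 0 0;-3.5 39.5 0 0 0;-3.5 39.5 0 0 0;-3.5 39.5 0 0 0;0 0 0 0 0;0 0 0 0 0"

```text
time_s: 26.18
tool_pos: [0.577, 0.354, 0.1476]
tool_rot: [-179.9, -0.1, 176.3]
force: [0.3, -0.7, 0.3]
grip_width: 0.087
grasp_force: 0.0
```

Call:
arm_command:
  series: "0 0 0 0 0;0 0 0 0 0;0 0 0 0 0"

```text
time_s: 26.43
tool_pos: [0.5791, 0.3495, 0.1495]
tool_rot: [-180.0, 0.0, 175.9]
force: [-0.5, 0.4, -0.6]
grip_width: 0.0869
grasp_force: 0.0
```

```bash
python3 - <<'E'
from h import *
im,c,cs=meas('black',(0,0,0),(179,255,60),.016,(240,130,400,268),200)
cv2.imwrite('pics/w9.png',im[100:300,200:440])
go([.5772,.3512,.009],176.05)
E
```

```text
black rect [325. 223.] [0.5777 0.3535] ell [0.5775 0.3537] sides 0.0378@85.8 0.0394
shift [  2.    1.1 140.6] turn about tool z -0.003 rad | tcp [0.5791 0.3499 0.1496] [1.800e+02 2.000e-02 1.759e+02] t 26.48
```

View pics/w9.png

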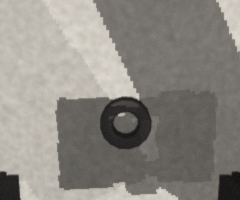

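Call:
arm_command:
  series: "-0.2 3.1 30 0 0;0 0 40 0 0;0 0 40 0 0;0 0 21 0 0;0 0 7 0 0;0 0 2 0 0;0 0 0 0 0;0 0 0 0 255;0 0 0 0 255;0 0 0 0 255;0 0 0 0 255;0 0 0 0 255;0 0 0 0 255;0 0 0 0 255;0 0 0 0 255;0 0 0 0 255;0 0 0 0 255;0 0 0 0 255;0 0 0 0 255"
  squeeze: 15

```text
time_s: 28.07
tool_pos: [0.579, 0.355, 0.0091]
tool_rot: [-180.0, -0.0, 176.1]
force: [-0.3, -0.3, 0.3]
grip_width: 0.0387
grasp_force: 15.0
```

```bash
python3 - <<'E'
from h import *
print(pose()[0]['grip_width'],pose()[0]['grasp_force']);go([.468,-.3505,.15],176.05)
E
```

```text
0.038747304753224805 15.00004891277058
shift [  62.2 -711.5 -140.8] turn about tool z 0.000 rad | tcp [0.579  0.355  0.0091] [-180.     -0.    176.06] t 28.07
```

Call:
arm_command:
  series: "0 0 -20 0 255;0 0 -41 0 255;0 0 -40 0 255;0 0 -40 0 255;3.5 -39.5 0 0 255;3.5 -39.5 0 0 255;3.5 -39.5 0 0 255;3.5 -39.5 0 0 255;3.5 -39.5 0 0 255;3.5 -39.5 0 0 255;3.5 -39.5 0 0 255;3.5 -39.5 0 0 255;3.5 -39.5 0 0 255;3.5 -39.5 0 0 255;3.5 -39.5 0 0 255;3.5 -39.5 0 0 255"

```text
time_s: 29.4
tool_pos: [0.5037, -0.1167, 0.1503]
tool_rot: [179.9, 0.0, 176.1]
force: [1.4, -0.3, -1.4]
grip_width: 0.0384
grasp_force: 15.0
```

Call:
arm_command:
  series: "3.5 -39.5 0 0 255;3.5 -39.5 0 0 255;3.5 -39.5 0 0 255;3.5 -39.5 0 0 255;3.5 -39.5 0 0 255;3.5 -39.5 0 0 255;0 0 0 0 255;0 0 0 0 255;0 0 0 0 255;0 0 0 0 255;0 0 0 0 255"

```text
time_s: 30.32
tool_pos: [0.4683, -0.3479, 0.15]
tool_rot: [179.9, 0.0, 176.2]
force: [0.3, 1.3, -1.0]
grip_width: 0.0388
grasp_force: 15.0
```

```bash
python3 - <<'E'
from h import *
print(pose()[0]['grip_width'],pose()[0]['grasp_force'])
im,c=shot('wrist'); v=[r for r in range(225,275) if im[r,312:325].max(1).mean()<70]; print(v[:3], w(c,[(318,v[0])],pose()[1][2]-.0091)[0])
go([.4275,-.3505,.061],176.05)
E
```

```text
0.038833671306148926 15.000014587130863
[247, 248, 249] [ 0.4496191  -0.34796699  0.14097477]
shift [40.6 -5.2 89.1] turn about tool z 0.003 rad | tcp [ 0.4683 -0.3481  0.1501] [1.7994e+02 2.0000e-02 1.7624e+02] t 30.37
```

Call:
arm_command:
  series: "20 -2.3 0 0 255;19.6 -2.3 0 0 255;0 0 30 0 255;0 0 33 0 255;0 0 18 0 255;0 0 8 0 255;0 0 0 0 255;0 0 0 0 255;0 0 0 0 255"

```text
time_s: 31.12
tool_pos: [0.4286, -0.3524, 0.0626]
tool_rot: [-179.9, 0.1, 176.1]
force: [0.7, -0.2, -1.0]
grip_width: 0.0387
grasp_force: 15.0
```

```bash
python3 - <<'E'
from h import *
go([.4285,-.3505,.0448],176.05)
E
```

```text
shift [ 0.3  1.9 17.8] turn about tool z 0.001 rad | tcp [ 0.4286 -0.3524  0.0626] [-1.7994e+02  1.3000e-01  1.7610e+02] t 31.12
```

Call:
arm_command:
  series: "0.3 1.5 6 0 255;0 0 6 0 255;0 0 4 0 255;0 0 1.3 0 255;0 0 0 0 255;0 0 0 0 255"

```text
time_s: 31.62
tool_pos: [0.4286, -0.3504, 0.0445]
tool_rot: [-180.0, 0.1, 176.1]
force: [3.1, 0.7, 4.1]
grip_width: 0.0386
grasp_force: 15.0
```

Call:
arm_command:
  series: "-1 0 -0.3 0 255;0 0 0 0 255;0 0 0 0 73;0 0 0 0 73;0 0 0 0 73;0 0 0 0 73;0 0 0 0 73;0 0 -10 0 73;0 0 -35 0 73;0 0 -40 0 73;-20 0 -20 0 73;-20 0 0 0 73;0 0 0 0 73;0 0 0 0 73"

```text
time_s: 32.78
tool_pos: [0.4688, -0.3529, 0.1497]
tool_rot: [-180.0, -0.0, 176.1]
force: [-1.3, -0.7, -0.8]
grip_width: 0.0619
grasp_force: 0.0
```

```bash
python3 - <<'E'
from h import *
im,c=shot('wrist'); t=cams.read_camera('top'); s=cams.read_camera('scene')
q=px(c,[[.4299,-.3505,.043]])[0].astype(int)
cv2.imwrite('pics/w10.png',np.hstack([cv2.resize(im[max(q[1]-60,0):q[1]+60,q[0]-60:q[0]+60],(300,300),interpolation=cv2.INTER_CUBIC),cv2.resize(t[100:250,160:410],(500,300),interpolation=cv2.INTER_CUBIC)]))
E
```

```text
(no output)
```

View pics/w10.png

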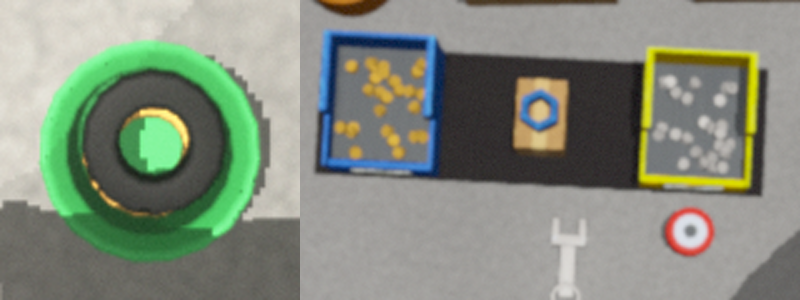

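The black ring lies flat on the brass one, the nut is centred on the carton midway between the bins, and the wheel sits in front of the yellow bin's mouth.

```bash
python3 -c "
from cell import env
print(env.sign_off())"
```

```text
the job is handed in; nothing more can be done
None
```

I laid out the caster repair kit in the order asked and handed it in after about 33 s of robot time; the last pictures showed every piece in place, but sign-off returned no verdict.

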